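# Shut off the bench air line

## Robot

A 6-joint arm with a two-finger parallel gripper is mounted at the origin on the work surface. World frame = base frame: x ahead of the robot, y to its left, z up, the work surface at z = 0. Lengths are in m, angles in rad, forces in N, time in s.
With the tool pointing down it reaches from about 0.325 to 0.85 m from the base axis. Payload 4.4 kg.
Tool frame: the origin (TCP) lies at the centre of the arm's flange, where the gripper is bolted on; the fingertips stand 199 mm ahead of it and the grasp point (between the pads) lies 180 mm ahead of it; z points along the fingers, y is the line along which they close (so a half turn about z gives the same grasp; the last joint's range is limited). The gripper opens to 94 mm and grips with 3 to 60 N. Pads are 16 mm wide; open, the fingers measure 119 mm over their backs; the gripper's body (75 mm by 177 mm) begins 78 mm behind the grasp point.
Start: joints at [-0.15, 0.207, 1.542, -0, 1.393, -0.15], TCP at [0.575, -0, 0.405] pointing down, gripper open.
Joint ranges: [-2.73, 2.73], [-0.86, 2.22], [0.23, 2.46], [-1.11, 4.25], [0.08, 2.63], [-2.82, 2.82]. Speed limits (rad/s): [2.79, 2.79, 3.14, 3.14, 3.14, 3.14].

## Interface

Orientations are given as a 3x3 rotation matrix whose columns are the frame's x, y, z axes.
In Python, from cell import state, snapshot, hand_in gives the robot as it stands. The module is installed in compiled form; this text tells all that it offers.
- The arm moves only by the tool drive_tool, never from a script. Its argument "targets" is a list of rows, each an object of numbers: "jaw": the closure, from 0 (fully open) to 1 (shut); "tx", "ty", "tz": the shift along the tool's x, y, z in mm; "wx", "wy", "wz": the turn, a rotation vector about the tool's x, y, z in degrees. A call has 1 to 5 rows; each row shifts and turns the commanded pose from where the row before left it, along the tool's axes as they then stand; what a row does not reach is not made up. A row lasts 1/10 s, in which the tool goes at most 50 mm and 8.59 degrees, less where a joint would pass 70% of its speed; a pose out of reach is approached as far as the arm can. A call with a gripper value outside its range is refused whole. The fingers move at their own pace and stop on an object; "squeeze" is the grip in N (left out, the last holds). Time passes only in rows, so rows that do not move let the fingers close. It gives the time, the measured TCP pose, the force, the opening and the grip force at its end, in the units of the state.
- state(): the state, without advancing time (a new reading comes with each control period).
- snapshot(name): name is "scene" or "side" or "wrist"; returns a dict with "image" (400x640x3 uint8, red, green, blue), "mtx" (3x3 intrinsics, pixels), "D" ([k1, k2, p1, p2, k3] as OpenCV has them; the pictures are not rectified), "view" (4x4, takes a point from world to camera coordinates). Camera axes: x right, y up, looking along -z (the intrinsics and any distortion apply to the point x, -y, -z); pixel columns grow to the right and rows downward; lengths in m; the calibration is good to about 2 mm. A picture is of the moment at which its call begins. There is no depth.
- hand_in(): hands the job in; it is judged then, once.
The state is a dict: "t": time; "joints": joint angles; "qvel": joint speeds; "effort": joint torques, N m; "tcp_pos": TCP position; "eef_rot": TCP orientation; "wrist_force": force on the tool from outside, world axes, zero at the start; "torque": the same for the moment, N m; "grip_width": finger opening in m; "grasp_force": force on a finger pad.
Only numpy, scipy, OpenCV 4.12 (cv2) and the standard library are available. Lean on these libraries where they do the work, as an engineer would, in place of code of your own. Each camera call takes 0.05 s, during which the arm holds its last target. There are 200 camera calls.

## Task

On the grey air box, push the steel cover along its guides all the way to the other end, so that the two valve handles lie uncovered, and leave it there. Then push the red handle clockwise (seen from above) to its stop, so that the valve is fully shut. The cover stays in its guides and is not lifted; leave the blue handle and the solder spool, jar and mouse where they are.

Things in the scene. Friction and masses are not known exactly. Their poses are not given: they have to be found in the camera images.
- service_box: Grey steel box fixed to the bench, 194 (x) x 490 (y) x 60 mm. Origin: centre of its underside, on the table. Its +y half is a flat closed dark deck 60 mm high, its -y half an open well. Aluminium guides and end stops on the rim, up to 72 mm above the table, let the cover slide only along the box's y.
- box_well (a point): Centre of the well's floor, 10 mm above the table, 120 mm to the -y side of the box's origin; the well is 150 (box x) by 230 mm (box y). Two valves stand in it, their places may be swapped: pivots 20 mm to +x and 55 mm to -y or 35 mm to +y of this point. Brass pipes along the box's x lie below the handles; apart from handles and pivots nothing in the well is higher than 28 mm above the table.
- cover_plate (a point): Loose steel cover plate, 170 (x) x 236 (y) x 6 mm, about 0.35 kg, lying flat on the 60 mm high rim over the well, sliding with friction. This point is the centre of its underside; axes as the box's. It starts 120 to 100 mm to the -y side of the box's origin and meets the far stop 122 mm to the +y side.
- cover_bar (a point): Centre of the black plastic bar that stands across the middle of the cover and by which it is pushed: 90 mm long (box x), 12 mm thick (box y), 28 mm tall, from 66 to 94 mm above the table; this point is 80 mm above the table, 20 mm above the plate's underside.
- red_handle (a joint): Turn of the red handle, rad: 0 = open, handle pointing along the box's -x; grows clockwise seen from above; 1.571 = fully shut, at its stop, handle pointing along the box's +y. Stiff by friction only (0.2 N m) and stays where it is left.
- red_tip (a point): Red plastic lever handle of a quarter-turn valve in the well of the box: a bar 14 mm wide and 20 mm tall, its end 55 mm from the upright pivot axis; top face 53 mm and underside 33 mm above the table. This point lies on the bar's middle line, half-way up, 48 mm from the pivot, 43 mm above the table.
- red_pivot (a point): Pivot axis of the red handle, at half the handle's height, 43 mm above the table; a steel hub of 9 mm radius.
- blue_handle (a joint): Turn of the blue handle, rad, same sense as the red one; 0 = open. To be left as it is.
- blue_tip (a point): Blue plastic lever handle of a quarter-turn valve in the well of the box: a bar 14 mm wide and 20 mm tall, its end 55 mm from the upright pivot axis; top face 53 mm and underside 33 mm above the table. This point lies as on the red one.
- spool_mid (a point): Orange solder spool standing on the table beside the box, 56 mm diameter, 45 mm tall; its centre.
- jar_mid (a point): Small amber flux jar with white lid standing on the table beside the box, 48 mm diameter, 60 mm tall; its centre.
- mouse_mid (a point): Black computer mouse lying on the table beyond the box's -y end, 100 x 60 x 35 mm; its centre.

How it is judged:
On the way, in this order (a step that is already met when the one before it is completed fails the run):
1. the cover has been slid to the far end, lying in its guides, the well uncovered (y of cover_bar in the frame of service_box above 0.1 m and z of cover_bar in the frame of service_box between 0.072 and 0.09 m and x of cover_bar in the frame of service_box between -0.012 and 0.012 m), for 0.2 s.
2. the red handle has been pushed shut (all of step 1 and value of joint red_handle above 1.45 rad), for 0.2 s.
At the end, for the whole second after the job is handed in: The cover lies flat in its guides with its bar at least 100 mm to the +y side of the box's centre; the red handle is at 1.45 rad or more of 1.571 and at rest; the blue handle's tip is within 12 mm and spool, jar and mouse within 20 mm of where they started (all of step 2 and angle between cover_bar's own z axis and vertical below 0.05 rad and distance of each of spool_mid, jar_mid, mouse_mid from where it was at the start of the episode below 0.02 m and distance of blue_tip from where it was at the start of the episode below 0.012 m and velocity of joint red_handle below 0.02 rad/s); the robot touches nothing.
It fails at once if the cover was lifted (its bar 15 mm above its resting height) or tipped out of its guides (z of cover_bar in the frame of service_box above 0.095 m or angle between cover_bar's own z axis and vertical above 0.2 rad).
It fails at once if the blue handle was moved (its tip by more than 12 mm) (distance of blue_tip from where it was at the start of the episode above 0.012 m).
It fails at once if the solder spool was moved by more than 20 mm (distance of spool_mid from where it was at the start of the episode above 0.02 m).
It fails at once if the flux jar was moved by more than 20 mm (distance of jar_mid from where it was at the start of the episode above 0.02 m).
It fails at once if the mouse was moved by more than 20 mm (distance of mouse_mid from where it was at the start of the episode above 0.02 m).
It also fails if it takes over 48 s, if anything falls off the work surface, if the arm or the gripper's body presses on something with over 40 N, if the wrist force passes 120 N, or if a joint passes its speed limit or range.

## Working session

There is one attempt and no reset: what is moved stays moved. The work goes in short steps, Python scripts to look and compute and a tool call to move; the robot and the scene stay as the last step left them, time stands still between calls to the robot, and variables do not carry over. Pictures are saved under pics/ and viewed, at most 10 in all, crops included, and the job is handed in when it is done.

Besides the shell and the picture viewer there is one more tool, called after "Call:" as name([rows], argument=value, ...), one row to a line, values as JSON. drive_tool: Moves the arm, as the interface text tells. Its arguments: {"type":"object","properties":{"targets":{"type":"array"},"squeeze":{"type":"number"}},"required":["targets"]}

```bash
mkdir -p pics
cat > h.py <<'E'
import numpy as np, cv2
from cell import state, snapshot, hand_in
def snap(n,f=None):
    s=snapshot(n)
    if f: cv2.imwrite('pics/'+f,cv2.cvtColor(s['image'],cv2.COLOR_RGB2BGR))
    return s
def ray(s,uv,z):
    p=cv2.undistortPoints(np.array([[uv]],float),np.array(s['mtx']),np.array(s['D'],float))[0,0]
    V=np.array(s['view']);R=V[:3,:3];c=-R.T@V[:3,3]
    d=R.T@np.array([p[0],-p[1],-1.]);return c+d*(z-c[2])/d[2]
def proj(s,P):
    V=np.array(s['view']);q=V[:3,:3]@np.array(P)+V[:3,3]
    q=np.array([q[0],-q[1],-q[2]])
    return cv2.projectPoints(q[None],np.zeros(3),np.zeros(3),np.array(s['mtx']),np.array(s['D'],float))[0][0,0]
E
python3 - <<'E'
from h import *
a=snap('scene');b=snap('side','side0.png')
cv2.imwrite('pics/scene0.png',cv2.cvtColor(a['image'],cv2.COLOR_RGB2BGR))
for s in(a,b):
    V=np.array(s['view']);print(-V[:3,:3].T@V[:3,3])
st=state();print(st['t'],st['tcp_pos'],st['eef_rot'],st['grip_width'])
E
```

```text
[ 1.16140704 -0.15041297  0.5538439 ]
[ 0.54883172 -0.85871768  0.70902908]
0.1 [5.74688888e-01 4.26993616e-05 4.03621052e-01] [[-3.99885307e-05  9.99998014e-01 -1.99237235e-03]
 [ 9.99999964e-01  4.05206035e-05  2.67015264e-04]
 [ 2.67095466e-04 -1.99236160e-03 -9.99997980e-01]] 0.09395921037088514
```

View pics/scene0.png

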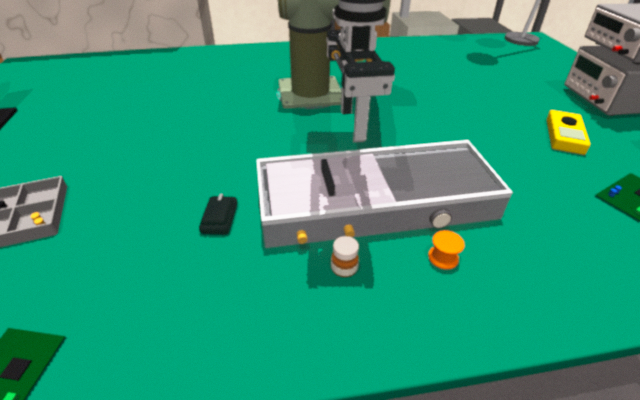

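View pics/side0.png

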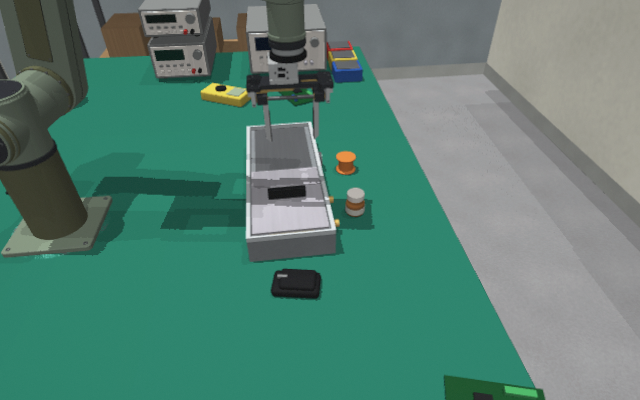

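The scene view shows the box with its rim corners near (257,158), (474,144), (508,190) and (264,221), and the black bar at (327,177). In the side view the rim corners are near (247,127), (312,123), (332,234) and (245,240), and the bar is at (287,192). The jar and spool stand on the +x side and the mouse is beyond the -y end.

Run:
```python
from h import *
a=snap('scene');b=snap('side');w=snap('wrist','wrist0.png')
for s,c in((a,[(257,158),(474,144),(508,190),(264,221)]),(b,[(245,240),(247,127),(312,123),(332,234)])):
    P=np.array([ray(s,u,.07)[:2] for u in c]);print(P.round(4).tolist(),P.mean(0))
    (cx,cy),sz,an=cv2.minAreaRect(P.astype(np.float32)*1000);print(cx,cy,sz,an)
for s,(x0,y0,x1,y1),n in((a,(300,150,350,200),'a'),(b,(262,180,312,205),'b')):
    m=np.zeros((400,640),np.uint8);m[y0:y1,x0:x1]=(s['image'][y0:y1,x0:x1].max(2)<75)
    k,l,st,ce=cv2.connectedComponentsWithStats(m);i=1+st[1:,4].argmax()
    pts=np.argwhere(l==i)[:,::-1].astype(np.float32);r=cv2.minAreaRect(pts)
    print(n,st[i],ce[i],r,ray(s,ce[i],.082))
V=np.array(w['view']);print(-V[:3,:3].T@V[:3,3],V[:3,:3])
```

```text
[[0.4515, -0.1769], [0.4651, 0.3206], [0.6334, 0.3124], [0.6516, -0.1703]] [0.55036957 0.07144616]
558.158203125 69.11386108398438 (497.5980224609375, 199.88661193847656) 88.43386840820312
[[0.4559, -0.1822], [0.45, 0.3062], [0.6453, 0.3062], [0.6415, -0.1864]] [0.54817848 0.06092187]
547.5972900390625 59.88243103027344 (492.6167297363281, 195.2418975830078) 89.9857406616211
a [322 159  13  37 246] [327.50813008 177.45934959] ((327.4037170410156, 177.17892456054688), (36.7805290222168, 7.37526273727417), 73.3007583618164) [ 0.557382  -0.0393792  0.082    ]
b [268 185  38  15 436] [286.31192661 192.0733945 ] ((286.37615966796875, 192.0760040283203), (11.56505298614502, 37.46730422973633), 85.03025817871094) [ 0.55103901 -0.04231996  0.082     ]
[0.57405209 0.07751966 0.38460596] [[ 9.99999530e-01  5.91635411e-04 -7.68033195e-04]
 [-7.76849696e-04  9.62944566e-01 -2.69698273e-01]
 [ 5.80010343e-04  2.69698743e-01  9.62944573e-01]]
```

View pics/wrist0.png

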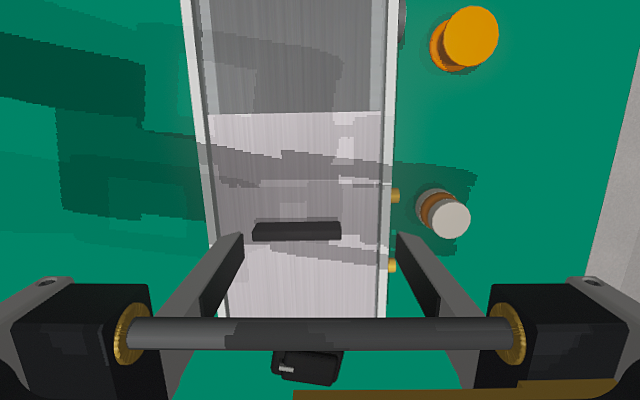

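The wrist view shows the bar at about (252..341, 222..241), the plate's +y edge from (208,115) to (381,111), and the box rims running nearly along image columns.

Run:
```python
from h import *
w=snap('wrist')
for n,u,z in(('barL-',(252,241),.094),('barR-',(341,239),.094),('pl',(208,115),.066),('pr',(381,111),.066),('rimRo',(398,20),.072),('rimRo',(387,300),.072),('rimLo',(183,20),.072),('rimLo',(207,220),.072)):
    print(n,ray(w,u,z).round(4))
g=cv2.cvtColor(w['image'],cv2.COLOR_RGB2GRAY)
print(g[205:255,296]);print(g[230,235:360])
```

```text
barL- [ 0.5066 -0.0453  0.094 ]
barR- [ 0.5958 -0.0431  0.094 ]
pl [0.4642 0.0765 0.066 ]
pr [0.6346 0.0803 0.066 ]
rimRo [0.6448 0.1595 0.072 ]
rimRo [ 0.6515 -0.1272  0.072 ]
rimLo [0.4509 0.1598 0.072 ]
rimLo [ 0.4551 -0.0308  0.072 ]
[145 145 145 146 146 145 145 144 145 144 145 147 142 113 117 120 115  35
  45  46  47  47  46  47  48  47  50  55  56  56  55  53  51  49  42  87
 153 144 143 142 142 143 143 142 142 142 142 142 141 136]
[126 125 126 124 126 126 124 127 127 126 131 126 128 129 128 131 130  62
  36  43  43  43  44  43  43  44  45  44  46  46  46  45  46  46  45  46
  45  45  46  46  47  46  46  48  47  47  47  48  48  48  49  48  49  48
  48  49  49  47  49  47  49  47  48  49  47  48  48  49  48  47  48  50
  50  50  49  51  50  49  50  48  49  49  50  50  50  50  51  50  50  50
  50  50  51  49  50  51  51  49  50  52  50  52  51  51  48  45  91 153
 148 145 144 146 145 143 143 145 143 140 142 144 141 141 144 146 144]
```

Call:
drive_tool([
  {"tx":-40,"ty":-22,"jaw":0.5},
  {"tx":-35,"wz":-1.35},
  {"tz":43},
  {"tz":43},
  {"tz":42},
])

```text
validation failed for argument at $.ta...
```

Call:
drive_tool([
  {"tx":0},
  {"tx":6},
  {"tx":6},
  {"tx":6},
  {"tx":6},
])

```text
validation failed for argument at $.ta...
```

Call:
drive_tool([
  {"jaw":0.5,"tx":-40,"ty":-22,"tz":0,"wx":0,"wy":0,"wz":0},
  {"jaw":0.5,"tx":-35,"ty":0,"tz":0,"wx":0,"wy":0,"wz":-1.35},
])

```text
t: 0.5
tcp_pos: [0.5515, -0.0749, 0.4042]
eef_rot: [[-0.027, 1.0, -0.002], [1.0, 0.027, 0.0], [0.0, -0.002, -1.0]]
wrist_force: [-0.0, -0.2, 0.3]
grip_width: 0.0813
grasp_force: 0.0
```

Call:
drive_tool([
  {"jaw":0.5,"tx":0,"ty":0,"tz":43,"wx":0,"wy":0,"wz":0.2},
  {"jaw":0.5,"tx":0,"ty":0,"tz":43,"wx":0,"wy":0,"wz":0},
  {"jaw":0.5,"tx":0,"ty":0,"tz":42,"wx":0,"wy":0,"wz":0},
  {"jaw":0.5,"tx":0,"ty":0,"tz":0,"wx":0,"wy":0,"wz":0},
])

```text
t: 0.9
tcp_pos: [0.5497, -0.0743, 0.2702]
eef_rot: [[-0.02, 1.0, -0.014], [1.0, 0.02, 0.004], [0.004, -0.014, -1.0]]
wrist_force: [-0.8, 0.6, -0.9]
grip_width: 0.0498
grasp_force: 0.0
```

Call:
drive_tool([
  {"jaw":0.5,"tx":6,"ty":0,"tz":0,"wx":0,"wy":0,"wz":0},
  {"jaw":0.5,"tx":6,"ty":0,"tz":0,"wx":0,"wy":0,"wz":0},
  {"jaw":0.5,"tx":6,"ty":0,"tz":0,"wx":0,"wy":0,"wz":0},
  {"jaw":0.5,"tx":6,"ty":0,"tz":0,"wx":0,"wy":0,"wz":0},
  {"jaw":0.5,"tx":6,"ty":0,"tz":0,"wx":0,"wy":0,"wz":0},
])

```text
t: 1.4
tcp_pos: [0.5535, -0.0452, 0.279]
eef_rot: [[-0.021, 1.0, 0.005], [1.0, 0.021, -0.003], [-0.003, 0.005, -1.0]]
wrist_force: [-0.1, -3.7, 2.5]
grip_width: 0.0468
grasp_force: 1.9
```

Call:
drive_tool([
  {"jaw":0.5,"tx":7,"ty":0,"tz":0,"wx":0,"wy":0,"wz":0},
  {"jaw":0.5,"tx":7,"ty":0,"tz":0,"wx":0,"wy":0,"wz":0},
  {"jaw":0.5,"tx":7,"ty":0,"tz":0,"wx":0,"wy":0,"wz":0},
  {"jaw":0.5,"tx":7,"ty":0,"tz":0,"wx":0,"wy":0,"wz":0},
  {"jaw":0.5,"tx":7,"ty":0,"tz":0,"wx":0,"wy":0,"wz":0},
])

```text
t: 1.9
tcp_pos: [0.5516, -0.0095, 0.2765]
eef_rot: [[-0.02, 1.0, -0.0], [1.0, 0.02, -0.0], [-0.0, -0.0, -1.0]]
wrist_force: [0.4, -4.1, 3.2]
grip_width: 0.0469
grasp_force: 1.8
```

Call:
drive_tool([
  {"jaw":0.5,"tx":8,"ty":0,"tz":0,"wx":0,"wy":0,"wz":0},
  {"jaw":0.5,"tx":8,"ty":0,"tz":0,"wx":0,"wy":0,"wz":0},
  {"jaw":0.5,"tx":8,"ty":0,"tz":0,"wx":0,"wy":0,"wz":0},
  {"jaw":0.5,"tx":8,"ty":0,"tz":0,"wx":0,"wy":0,"wz":0},
  {"jaw":0.5,"tx":8,"ty":0,"tz":0,"wx":0,"wy":0,"wz":0},
])

```text
t: 2.4
tcp_pos: [0.5507, 0.0307, 0.2765]
eef_rot: [[-0.02, 1.0, -0.0], [1.0, 0.02, 0.0], [0.0, -0.0, -1.0]]
wrist_force: [0.5, -3.6, 1.9]
grip_width: 0.0471
grasp_force: 1.7
```

Call:
drive_tool([
  {"jaw":0.5,"tx":8,"ty":0,"tz":0,"wx":0,"wy":0,"wz":0},
  {"jaw":0.5,"tx":8,"ty":0,"tz":0,"wx":0,"wy":0,"wz":0},
  {"jaw":0.5,"tx":8,"ty":0,"tz":0,"wx":0,"wy":0,"wz":0},
  {"jaw":0.5,"tx":8,"ty":0,"tz":0,"wx":0,"wy":0,"wz":0},
  {"jaw":0.5,"tx":8,"ty":0,"tz":0,"wx":0,"wy":0,"wz":0},
])

```text
t: 2.9
tcp_pos: [0.5499, 0.0707, 0.2765]
eef_rot: [[-0.02, 1.0, -0.0], [1.0, 0.02, 0.0], [0.0, -0.0, -1.0]]
wrist_force: [-0.5, -3.2, 2.0]
grip_width: 0.0466
grasp_force: 1.5
```

Call:
drive_tool([
  {"jaw":0.5,"tx":8,"ty":0,"tz":0,"wx":0,"wy":0,"wz":0},
  {"jaw":0.5,"tx":8,"ty":0,"tz":0,"wx":0,"wy":0,"wz":0},
  {"jaw":0.5,"tx":8,"ty":0,"tz":0,"wx":0,"wy":0,"wz":0},
  {"jaw":0.5,"tx":8,"ty":0,"tz":0,"wx":0,"wy":0,"wz":0},
  {"jaw":0.5,"tx":8,"ty":0,"tz":0,"wx":0,"wy":0,"wz":0},
])

```text
t: 3.4
tcp_pos: [0.5491, 0.1107, 0.2765]
eef_rot: [[-0.02, 1.0, -0.0], [1.0, 0.02, 0.0], [0.0, -0.0, -1.0]]
wrist_force: [0.8, -3.2, 1.3]
grip_width: 0.0469
grasp_force: 1.3
```

Call:
drive_tool([
  {"jaw":0.5,"tx":8,"ty":0,"tz":0,"wx":0,"wy":0,"wz":0},
  {"jaw":0.5,"tx":8,"ty":0,"tz":0,"wx":0,"wy":0,"wz":0},
  {"jaw":0.5,"tx":6,"ty":0,"tz":0,"wx":0,"wy":0,"wz":0},
  {"jaw":0.5,"tx":6,"ty":0,"tz":0,"wx":0,"wy":0,"wz":0},
  {"jaw":0.5,"tx":6,"ty":0,"tz":0,"wx":0,"wy":0,"wz":0},
])

```text
t: 3.9
tcp_pos: [0.5485, 0.1445, 0.2765]
eef_rot: [[-0.02, 1.0, -0.0], [1.0, 0.02, 0.0], [0.0, -0.0, -1.0]]
wrist_force: [0.8, -2.2, -0.4]
grip_width: 0.047
grasp_force: 1.1
```

Call:
drive_tool([
  {"jaw":0.5,"tx":4,"ty":0,"tz":0,"wx":0,"wy":0,"wz":0},
  {"jaw":0.5,"tx":4,"ty":0,"tz":0,"wx":0,"wy":0,"wz":0},
  {"jaw":0.5,"tx":3,"ty":0,"tz":0,"wx":0,"wy":0,"wz":0},
])

```text
t: 4.2
tcp_pos: [0.5483, 0.1553, 0.2765]
eef_rot: [[-0.02, 1.0, -0.0], [1.0, 0.02, 0.0], [0.0, -0.0, -1.0]]
wrist_force: [0.3, -2.6, 0.1]
grip_width: 0.0469
grasp_force: 0.9
```

Call:
drive_tool([
  {"jaw":0.5,"tx":3,"ty":0,"tz":0,"wx":0,"wy":0,"wz":0},
  {"jaw":0.5,"tx":3,"ty":0,"tz":0,"wx":0,"wy":0,"wz":0},
  {"jaw":0.5,"tx":3,"ty":0,"tz":0,"wx":0,"wy":0,"wz":0},
])

```text
t: 4.5
tcp_pos: [0.5481, 0.1641, 0.2765]
eef_rot: [[-0.02, 1.0, -0.0], [1.0, 0.02, 0.0], [0.0, -0.0, -1.0]]
wrist_force: [0.3, -1.0, -0.8]
grip_width: 0.0471
grasp_force: 0.8
```

Call:
drive_tool([
  {"jaw":0.5,"tx":2,"ty":0,"tz":0,"wx":0,"wy":0,"wz":0},
  {"jaw":0.5,"tx":2,"ty":0,"tz":0,"wx":0,"wy":0,"wz":0},
  {"jaw":0.5,"tx":2,"ty":0,"tz":0,"wx":0,"wy":0,"wz":0},
])

```text
t: 4.8
tcp_pos: [0.548, 0.1701, 0.2765]
eef_rot: [[-0.02, 1.0, -0.0], [1.0, 0.02, 0.0], [0.0, -0.0, -1.0]]
wrist_force: [0.2, -0.3, -1.1]
grip_width: 0.047
grasp_force: 0.6
```

Call:
drive_tool([
  {"jaw":0.5,"tx":2,"ty":0,"tz":0,"wx":0,"wy":0,"wz":0},
  {"jaw":0.5,"tx":2,"ty":0,"tz":0,"wx":0,"wy":0,"wz":0},
])

```text
t: 5.0
tcp_pos: [0.548, 0.1741, 0.2766]
eef_rot: [[-0.02, 1.0, -0.0], [1.0, 0.02, 0.0], [0.0, -0.0, -1.0]]
wrist_force: [-0.3, -1.7, -0.5]
grip_width: 0.0469
grasp_force: 0.6
```

Run:
```python
from h import *
a=snap('scene');b=snap('wrist')
cv2.imwrite('pics/m1.png',cv2.cvtColor(np.vstack([cv2.resize(a['image'][120:260,230:530],(700,327)),cv2.resize(b['image'],(416,260))[:, :].copy() if 0 else cv2.copyMakeBorder(cv2.resize(b['image'],(416,260)),0,0,0,284,cv2.BORDER_CONSTANT)]),cv2.COLOR_RGB2BGR))
```

```text
(no output)
```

View pics/m1.png

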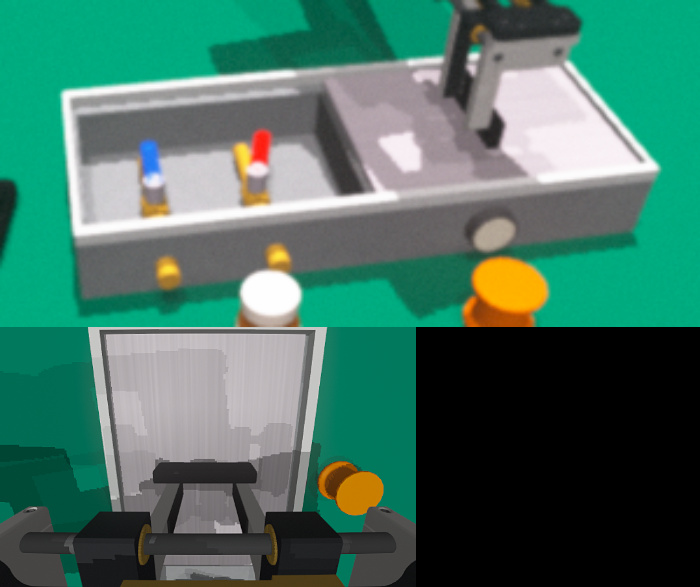

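The cover has almost reached the far stop. Red is the +y valve, pointing roughly -x and slightly turned, and blue is the -y one. I'll keep pushing gently until the force rises.

Call:
drive_tool([
  {"jaw":0.5,"tx":2,"ty":0,"tz":0,"wx":0,"wy":0,"wz":0},
  {"jaw":0.5,"tx":2,"ty":0,"tz":0,"wx":0,"wy":0,"wz":0},
])

```text
t: 5.3
tcp_pos: [0.548, 0.1769, 0.2767]
eef_rot: [[-0.02, 1.0, -0.0], [1.0, 0.02, -0.004], [-0.004, -0.0, -1.0]]
wrist_force: [-1.1, -10.6, 0.8]
grip_width: 0.0469
grasp_force: 4.9
```

Run:
```python
from h import *
st=state();print(st['tcp_pos'],st['wrist_force'])
a=snap('scene');b=snap('side')
# plate -y edge / red & blue masks
for s,n in((a,'scene'),(b,'side')):
    h=cv2.cvtColor(s['image'],cv2.COLOR_RGB2HSV)
    for c,lo,hi in(('red',(0,150,90),(5,255,255)),('blue',(105,140,70),(125,255,255))):
        m=cv2.inRange(h,lo,hi)
        if c=='red': m|=cv2.inRange(h,(174,150,90),(180,255,255))
        x0,y0,x1,y1=(240,140,380,215) if n=='scene' else (245,120,335,240)
        q=np.zeros_like(m);q[y0:y1,x0:x1]=m[y0:y1,x0:x1]
        p=np.argwhere(q)[:,::-1].astype(np.float32)
        if len(p)<5: print(n,c,len(p));continue
        ce=p.mean(0);print(n,c,len(p),ce,cv2.minAreaRect(p),ray(s,ce,.046))
cv2.imwrite('pics/m2.png',cv2.cvtColor(cv2.resize(b['image'][110:260,220:350],(520,600)),cv2.COLOR_RGB2BGR))
```

```text
[0.54797696 0.17690129 0.27674998] [ -1.13475585 -10.56866843   0.77967702]
scene red 92 [341.3913  182.17392] ((341.5, 182.5), (13.0, 7.0), 90.0) [ 0.53159264 -0.00460218  0.046     ]
scene blue 95 [293.70526 186.67369] ((293.84613037109375, 186.73077392578125), (13.924245834350586, 6.864064693450928), 78.69007110595703) [ 0.53216029 -0.10571331  0.046     ]
side red 148 [282.6081 196.    ] ((282.5533142089844, 195.91392517089844), (17.745004653930664, 8.781967163085938), 5.194429397583008) [ 0.5412554 -0.0102567  0.046    ]
side blue 182 [284.8242 222.4066] ((285.0, 222.5), (9.0, 20.0), 90.0) [ 0.54214959 -0.109409    0.046     ]
```

View pics/m2.png

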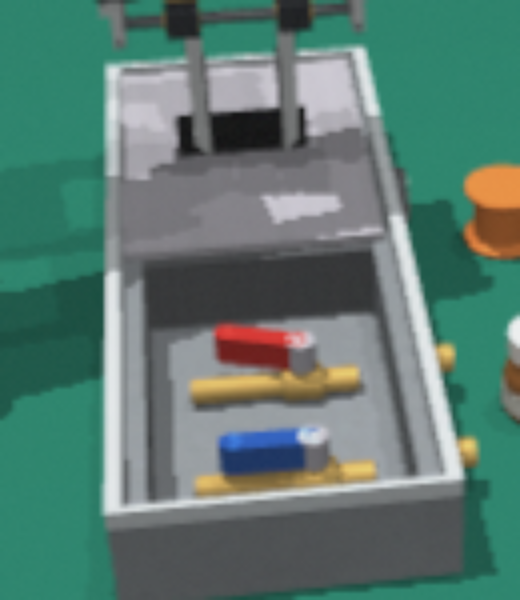

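The cover is against its stop: the force jumped to 10.6 N with no further travel. Next I'll back off, rise, close the jaws and move over the well.

Call:
drive_tool([
  {"jaw":0.5,"tx":-12,"ty":0,"tz":0,"wx":0,"wy":0,"wz":0},
  {"jaw":0.5,"tx":0,"ty":0,"tz":-35,"wx":0,"wy":0,"wz":0},
  {"jaw":1,"tx":-36,"ty":0,"tz":-35,"wx":0,"wy":0,"wz":0},
  {"jaw":1,"tx":-40,"ty":-10,"tz":0,"wx":0,"wy":0,"wz":0},
  {"jaw":1,"tx":-40,"ty":-10,"tz":0,"wx":0,"wy":0,"wz":0},
])

```text
t: 5.9
tcp_pos: [0.531, 0.0486, 0.3487]
eef_rot: [[-0.021, 1.0, 0.005], [1.0, 0.021, 0.001], [0.001, 0.005, -1.0]]
wrist_force: [0.8, 0.2, -0.3]
grip_width: 0.0268
grasp_force: 0.0
```

Call:
drive_tool([
  {"jaw":1,"tx":-40,"ty":-10,"tz":0,"wx":0,"wy":0,"wz":0},
  {"jaw":1,"tx":-40,"ty":-4,"tz":0,"wx":0,"wy":0,"wz":0},
  {"jaw":1,"tx":-20,"ty":0,"tz":0,"wx":0,"wy":0,"wz":0},
  {"jaw":1,"tx":0,"ty":0,"tz":0,"wx":0,"wy":0,"wz":0},
  {"jaw":1,"tx":0,"ty":0,"tz":0,"wx":0,"wy":0,"wz":0},
])

```text
t: 6.4
tcp_pos: [0.5185, -0.0508, 0.3467]
eef_rot: [[-0.019, 1.0, 0.001], [1.0, 0.019, 0.001], [0.001, 0.001, -1.0]]
wrist_force: [0.3, -0.3, -0.2]
grip_width: 0.0004
grasp_force: 0.0
```

Run:
```python
from h import *
s=snap('wrist','w2.png')
h=cv2.cvtColor(s['image'],cv2.COLOR_RGB2HSV)
m=cv2.inRange(h,(0,150,90),(5,255,255))|cv2.inRange(h,(174,150,90),(180,255,255))
p=np.argwhere(m)[:,::-1].astype(np.float32)
if len(p)>5:
    bx=cv2.boxPoints(cv2.minAreaRect(p));print(len(p),bx);print([ray(s,u,.053).round(4) for u in bx])
st=state();print(st['tcp_pos'],proj(s,(.571,-.0155,.053)))
```

```text
871 [[317.19998 153.40002]
 [322.6     137.20001]
 [374.50003 154.5    ]
 [369.1     170.70001]]
[array([ 0.5156, -0.0065,  0.053 ]), array([0.52  , 0.0076, 0.053 ]), array([ 0.5657, -0.0064,  0.053 ]), array([ 0.5619, -0.0209,  0.053 ])]
[ 0.51850505 -0.05009038  0.34658465] [379.77887216 164.91260685]
```

View pics/w2.png

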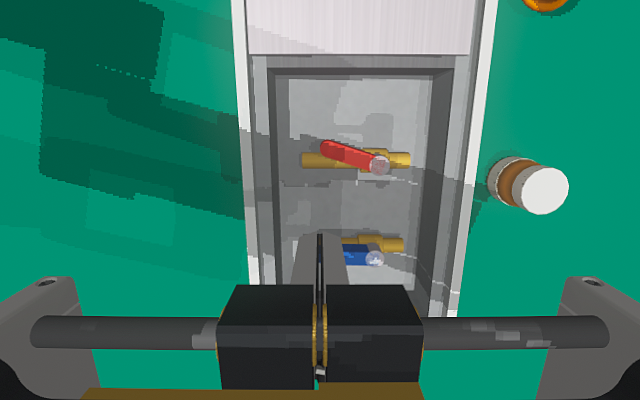

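The wrist view shows the red pivot at about (380,165), matching my prediction. The red handle is turned about 0.32 rad, with its tip at about (322,145), and blue lies under the finger at about (360,255). Now I'll lower the closed fingers into the gap between the two handles.

Call:
drive_tool([
  {"jaw":1,"tx":0,"ty":0,"tz":40,"wx":0,"wy":0,"wz":0},
  {"jaw":1,"tx":0,"ty":0,"tz":40,"wx":0,"wy":0,"wz":0},
  {"jaw":1,"tx":0,"ty":0,"tz":17,"wx":0,"wy":0,"wz":0},
  {"jaw":1,"tx":0,"ty":0,"tz":9,"wx":0,"wy":0,"wz":0},
  {"jaw":1,"tx":0,"ty":0,"tz":0,"wx":0,"wy":0,"wz":0},
])

```text
t: 6.95
tcp_pos: [0.5181, -0.0494, 0.2394]
eef_rot: [[-0.022, 1.0, -0.002], [1.0, 0.022, 0.001], [0.001, -0.002, -1.0]]
wrist_force: [0.1, 1.1, -0.0]
grip_width: 0.0003
grasp_force: 0.0
```

Call:
drive_tool([
  {"jaw":1,"tx":10,"ty":0,"tz":0,"wx":0,"wy":0,"wz":0},
  {"jaw":1,"tx":10,"ty":0,"tz":0,"wx":0,"wy":0,"wz":0},
  {"jaw":1,"tx":8,"ty":0,"tz":0,"wx":0,"wy":0,"wz":0},
  {"jaw":1,"tx":5,"ty":0,"tz":0,"wx":0,"wy":0,"wz":0},
  {"jaw":1,"tx":0,"ty":0,"tz":0,"wx":0,"wy":0,"wz":0},
])

```text
t: 7.45
tcp_pos: [0.5185, -0.0173, 0.2415]
eef_rot: [[-0.021, 1.0, 0.003], [1.0, 0.021, -0.002], [-0.002, 0.003, -1.0]]
wrist_force: [0.8, -3.8, 1.1]
grip_width: 0.0002
grasp_force: 1.1
```

Contact with the red handle (about 4 N). Now I'll follow the arc.

Call:
drive_tool([
  {"jaw":1,"tx":6,"ty":1,"tz":0,"wx":0,"wy":0,"wz":0},
  {"jaw":1,"tx":5,"ty":2,"tz":0,"wx":0,"wy":0,"wz":0},
  {"jaw":1,"tx":5,"ty":3,"tz":0,"wx":0,"wy":0,"wz":0},
  {"jaw":1,"tx":5,"ty":4,"tz":0,"wx":0,"wy":0,"wz":0},
])

```text
t: 7.85
tcp_pos: [0.5275, 0.0025, 0.2412]
eef_rot: [[-0.02, 1.0, -0.0], [1.0, 0.02, -0.003], [-0.003, -0.001, -1.0]]
wrist_force: [-1.8, -6.1, 4.6]
grip_width: 0.0007
grasp_force: 3.1
```

Call:
drive_tool([
  {"jaw":1,"tx":4,"ty":4,"tz":0,"wx":0,"wy":0,"wz":0},
  {"jaw":1,"tx":4,"ty":5,"tz":0,"wx":0,"wy":0,"wz":0},
  {"jaw":1,"tx":3,"ty":5,"tz":0,"wx":0,"wy":0,"wz":0},
  {"jaw":1,"tx":2,"ty":4,"tz":0,"wx":0,"wy":0,"wz":0},
])

```text
t: 8.25
tcp_pos: [0.5441, 0.0164, 0.24]
eef_rot: [[-0.02, 1.0, -0.005], [1.0, 0.02, -0.001], [-0.001, -0.005, -1.0]]
wrist_force: [-4.4, -4.3, 2.8]
grip_width: 0.0006
grasp_force: 2.7
```

Call:
drive_tool([
  {"jaw":1,"tx":0,"ty":2,"tz":0,"wx":0,"wy":0,"wz":0},
  {"jaw":1,"tx":0,"ty":2,"tz":0,"wx":0,"wy":0,"wz":0},
])

```text
t: 8.45
tcp_pos: [0.5477, 0.017, 0.2399]
eef_rot: [[-0.02, 1.0, -0.006], [1.0, 0.02, 0.001], [0.001, -0.006, -1.0]]
wrist_force: [-4.1, -0.3, 4.0]
grip_width: 0.0002
grasp_force: 2.6
```

Call:
drive_tool([
  {"jaw":1,"tx":0,"ty":2,"tz":0,"wx":0,"wy":0,"wz":0},
  {"jaw":1,"tx":0,"ty":2,"tz":0,"wx":0,"wy":0,"wz":0},
])

```text
t: 8.65
tcp_pos: [0.5513, 0.0176, 0.2397]
eef_rot: [[-0.02, 1.0, -0.008], [1.0, 0.02, 0.002], [0.002, -0.008, -1.0]]
wrist_force: [-5.5, 0.4, 3.4]
grip_width: 0.0005
grasp_force: 2.8
```

Call:
drive_tool([
  {"jaw":1,"tx":0,"ty":1,"tz":0,"wx":0,"wy":0,"wz":0},
  {"jaw":1,"tx":0,"ty":1,"tz":0,"wx":0,"wy":0,"wz":0},
])

```text
t: 8.85
tcp_pos: [0.5529, 0.0178, 0.2396]
eef_rot: [[-0.02, 1.0, -0.009], [1.0, 0.02, 0.002], [0.002, -0.009, -1.0]]
wrist_force: [-8.6, 0.6, 5.9]
grip_width: 0.0008
grasp_force: 4.1
```

Call:
drive_tool([
  {"jaw":1,"tx":0,"ty":2,"tz":0,"wx":0,"wy":0,"wz":0},
  {"jaw":1,"tx":0,"ty":0,"tz":0,"wx":0,"wy":0,"wz":0},
])

```text
t: 9.05
tcp_pos: [0.5539, 0.0179, 0.2395]
eef_rot: [[-0.02, 1.0, -0.013], [1.0, 0.02, 0.002], [0.002, -0.013, -1.0]]
wrist_force: [-11.6, -0.4, 8.9]
grip_width: 0.0003
grasp_force: 5.7
```

Call:
drive_tool([
  {"jaw":1,"tx":0,"ty":0,"tz":0,"wx":0,"wy":0,"wz":0},
  {"jaw":1,"tx":0,"ty":-10,"tz":0,"wx":0,"wy":0,"wz":0},
  {"jaw":1,"tx":0,"ty":-10,"tz":0,"wx":0,"wy":0,"wz":0},
  {"jaw":1,"tx":0,"ty":0,"tz":-40,"wx":0,"wy":0,"wz":0},
  {"jaw":1,"tx":0,"ty":0,"tz":-40,"wx":0,"wy":0,"wz":0},
])

```text
t: 9.55
tcp_pos: [0.5356, 0.017, 0.3196]
eef_rot: [[-0.02, 1.0, -0.004], [1.0, 0.02, 0.001], [0.001, -0.004, -1.0]]
wrist_force: [1.7, -0.1, 0.5]
grip_width: 0.0001
grasp_force: 0.0
```

Call:
drive_tool([
  {"jaw":1,"tx":-40,"ty":0,"tz":-30,"wx":0,"wy":0,"wz":0},
  {"jaw":1,"tx":-40,"ty":0,"tz":0,"wx":0,"wy":0,"wz":0},
  {"jaw":1,"tx":0,"ty":0,"tz":0,"wx":0,"wy":0,"wz":0},
  {"jaw":1,"tx":0,"ty":0,"tz":0,"wx":0,"wy":0,"wz":0},
])

```text
t: 9.95
tcp_pos: [0.5383, -0.0637, 0.3503]
eef_rot: [[-0.018, 1.0, -0.0], [1.0, 0.018, 0.001], [0.001, -0.0, -1.0]]
wrist_force: [0.1, 0.5, -0.6]
grip_width: 0.0005
grasp_force: 0.0
```

Run:
```python
from h import *
s=snap('wrist','w3.png')
h=cv2.cvtColor(s['image'],cv2.COLOR_RGB2HSV)
m=cv2.inRange(h,(0,150,90),(5,255,255))|cv2.inRange(h,(174,150,90),(180,255,255))
m=cv2.morphologyEx(m,cv2.MORPH_OPEN,np.ones((3,3)))
p=np.argwhere(m)[:,::-1].astype(np.float32)
bx=cv2.boxPoints(cv2.minAreaRect(p));print(len(p),[ray(s,u,.053).round(4) for u in bx])
st=state();print(st['t'],st['tcp_pos'],st['wrist_force'])
```

```text
837 [array([ 0.5618, -0.0085,  0.053 ]), array([0.5612, 0.0382, 0.053 ]), array([0.576 , 0.0381, 0.053 ]), array([ 0.5772, -0.0086,  0.053 ])]
10.0 [ 0.53815692 -0.06289238  0.3498425 ] [ 0.05435548  0.17024166 -0.40414606]
```

View pics/w3.png

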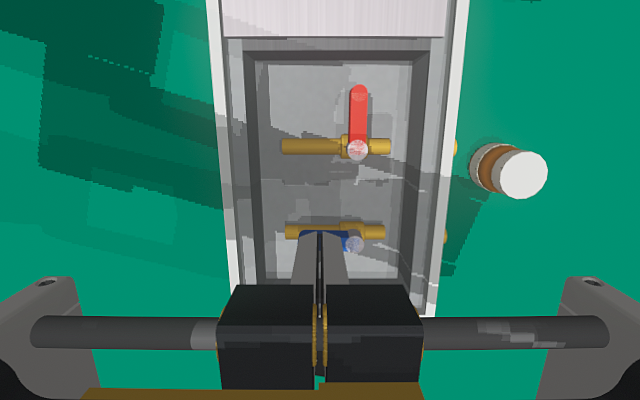

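The wrist view shows red pointing along the box's +y, from (357,150) to (358,90), so it is fully shut. Blue is unmoved and the cover edge is still at the far side of the well. The arm is clear of everything.

Run:
```python
from h import *
s=snap('wrist');e=ray(s,(330,37),.066);print(e)   # expect y~.073
if e[1]>.06: print(hand_in())
```

```text
[0.54293177 0.07233195 0.066     ]
the job is handed in; nothing more can be done
None
```

The cover is against its far stop, the red valve is turned fully shut, blue is unmoved in the last wrist view, the arm touched only the cover bar and the red handle, and the job is handed in (no verdict came back).

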